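# Set up the drop wing of a work platform on its swing-out leg

### The job

Set up the side wing of the work platform: swing the red prop leg out with a push until it is firmly home against the black stop post, without forcing the post. Then fold the raised wing over and press it gently down until it sits level on top of the leg, let go, and leave the things lying around where they are.

Things in the scene. Friction and masses are not known exactly. Their poses are not given: they have to be found in the camera images.
- riser: Plywood work platform, fixed on the bench: block 260 (x) x 200 (y) x 140 mm with a blue band round its top; origin at the centre of its underside, z up. Its wing side is the -y face (y = -100). An 8 mm base board reaches from there to y = -280 under the wing.
- leg (a joint): Angle (rad) of the red prop leg about its upright pin (point leg_pin). 0: folded along the platform's face, pointing to the platform's -x; growing values swing its end out to -y; 1.57: straight out. Starts at 0.6 to 0.9, so a finger fits between leg and face. Stiff hinge (0.25 N m), stays where it is left; only the stop post ends its swing.
- leg_end (a point): Middle of the top edge of the leg's free end: 155 mm from the pin, 128 mm above the bench.
- leg_frame (a point): Point in mid-thickness of the leg, 100 mm from the pin, 72 mm above the bench. Its x axis points along the leg to the pin, z up; -y is square to the leg, in the direction of swing. The leg touches the post when the post's axis is 16 mm from this mid-plane, on that side.
- stop: Orange foot plate (60 x 30) of the stop, on the base board, 125 mm out from the face; origin at its centre, 8 mm above the bench, x as the platform's. Its black rubber post (20 dia., top at 80 mm) is clamped anywhere within 12 mm of that centre along x, unmeasured: find it by feel. Leg touches at 1.25 to 1.9 rad. Rubber gives 1 mm per 10 N. Press home 5 to 12 N for half a second; over 25 N shifts it.
- wing (a joint): Angle (rad) of the plywood wing about its hinge along the platform's x at the top edge of the wing side (y = -100, z = 140 mm). 0: level, pointing to -y, top flush with the platform; 1.57: upright. Starts leaning back over the platform, 1.8 to 2.1. Stiff hinge (0.5 N m): stays at any angle, and would sink below level with no leg under it. Press it on the leg (rubber top) with 5 to 12 N for half a second, not over 25 N.
- wing_edge (a point): Middle of the wing's free (yellow) edge, on its upper face, 160 mm from the hinge line. The wing is 250 wide (x -125 to +125 in the platform's frame), 12 thick below its upper face, 0.25 to 0.4 kg. The face that is upper when level faces the platform's +y when raised.
- screw_jar: Amber jar with black lid, 48 diameter, 60 tall, standing loose on top of the platform, near its far side from the wing. Leave it alone.
- mallet: Hammer with a 240 mm handle lying on the bench. Leave it alone.
- tape_roll: White roll, 90 diameter, 24 tall, flat on the bench. Leave it alone.
- offcut: Wood offcut 110 x 45 x 30 on the bench. Leave it alone.
- leg_pin (a point): The leg's hinge pin, at the leg's top (128 mm above the bench): x = +70, y = -118 in the platform's frame. The leg is an upright panel, 155 mm long from the pin axis, 12 thick, from 22 to 128 mm above the bench, with a black rubber strip along its top.

How it is judged:
By the outcome, as a careful person would: the job done as asked, in the order asked, and still so for the second after the job is handed in, with the robot touching nothing.
It also fails if it takes over 67 s, if anything falls off the work surface, if the arm or the gripper's body presses on something with over 40 N, if the wrist force passes 120 N, or if a joint passes its speed limit or range.

### The arm

A 6-joint arm with a two-finger parallel gripper is mounted at the origin on the work surface. World frame = base frame: x ahead of the robot, y to its left, z up, the work surface at z = 0. Lengths are in m, angles in rad, forces in N, time in s.
With the tool pointing down it reaches from about 0.325 to 0.875 m from the base axis. Payload 4.4 kg.
Tool frame: the origin (TCP) lies between the finger pads; the fingertips stand 17 mm ahead of it and the grasp point (between the pads) lies 2 mm behind it; z points along the fingers, y is the direction in which the jaws open and shut (so a half turn about z gives the same grasp; the last joint's range is limited). The gripper opens to 85 mm and grips with 20 to 120 N. Pads are 22 mm wide; open, the fingers measure 114 mm over their backs; the gripper's body (76 mm by 85 mm) begins 54 mm behind the grasp point. The pads swing forward as they close: fully open they stand 13 mm farther back than shut.
Start: joints at [1.175, 0.207, 1.542, -0, 1.393, -0.15], TCP at [0.139, 0.558, 0.228] pointing down, gripper open.
Joint ranges: [-2.73, 2.73], [-0.86, 2.22], [0.23, 2.46], [-1.11, 4.25], [0.08, 2.63], [-2.82, 2.82]. Speed limits (rad/s): [2.79, 2.79, 3.14, 3.14, 3.14, 3.14].

### API

Orientations are given as [roll, pitch, yaw] about the fixed x, y, z axes, in that order (R = Rz(yaw) Ry(pitch) Rx(roll)).
In Python, from station import manip gives the robot as it stands. The module is installed in compiled form; this text tells all that it offers. Calls block until the motion is done:
- manip.goto(position, orientation): joint-space move of the TCP to a pose.
- manip.move_l(position, rotation=None, speed=0.15, until_force=None): straight line of the TCP; rotation=None keeps the orientation; speed is the mean speed in m/s. With until_force (N) it stops when the force on the tool has changed by that much, and returns True; else False.
- manip.movej(angles): joint-space move.
- manip.set_gripper(opening, grip_force=None): finger opening in m; grip_force is the grip in N (None keeps the last); returns when the fingers have stopped.
- manip.hold(seconds).
- manip.ik(position, orientation): joint angles nearest the present ones, or None.
- manip.get_obs(): the state.
- manip.grab_frame(name): name is "side" or "top" or "wrist"; returns a dict with "image" (400x640x3 uint8, blue, green, red), "fx", "fy", "cx", "cy" (pixels), "dist_coeffs" ([k1, k2, p1, p2, k3] as OpenCV has them; the pictures are not rectified), "position" and "rotation" of the camera in the world. Camera axes: x right, y down, z forward; pixel columns grow to the right and rows downward; lengths in m; the calibration is good to about 2 mm. A picture is of the moment at which its call begins. There is no depth.
A pose or a line that the arm cannot do raises manip.IKError and nothing moves.
- manip.sign_off(): hands the job in, once; it reports no verdict.
The state is a dict: "time_s": time; "joint_pos": joint angles; "joint_velocities": joint speeds; "joint_torque": joint torques, N m; "tool_pos": TCP position; "tool_rot": TCP orientation; "contact_force": force on the tool from outside, world axes, zero at the start; "wrist_torque": the same for the moment, N m; "gripper_width": finger opening in m.
Only numpy, scipy, OpenCV 4.12 (cv2) and the standard library are available. Lean on these libraries where they do the work, as an engineer would, in place of code of your own. Each camera call takes 0.05 s, during which the arm holds its last target. There are 200 camera calls.

## Working session

There is one attempt and no reset: what is moved stays moved. The work goes in short steps, each a Python script; the robot and the scene stay as the last script left them, time stands still between calls to the robot, and variables do not carry over. Pictures are saved under pics/ and viewed, about 8 in all and at most 12, crops included, and the job is handed in when it is done.

```bash
mkdir -p pics; python3 - <<'E'
from station import manip
import cv2,pickle
o=manip.get_obs();print(o['time_s'],o['tool_pos'],o['tool_rot'],o['contact_force'])
for n in('side','top'):
    f=manip.grab_frame(n);cv2.imwrite(f'pics/{n}0.png',f['image']);pickle.dump(f,open(f'{n}0.pkl','wb'))
    print(n,f['position'],f['rotation'],f['fx'],f['dist_coeffs'])
E
```

```text
0.0 [0.13907157 0.5571454  0.22680548] [-3.13934249e+00 -3.23794680e-04  2.89684306e+00] [-0.13500371 -0.64554783 -0.17587826]
side [0.25794826 0.49530733 0.97300509] [-2.48555889  0.01539275 -2.76088077] 494.7616619922345 [-0.12005347  0.          0.          0.          0.        ]
top [ 0.35556516 -0.11566959  0.91078003] [-2.92529641e+00  1.46104000e-03 -1.57000455e+00] 373.53326173722616 [-0.00908047  0.          0.          0.          0.        ]
```

View pics/side0.png

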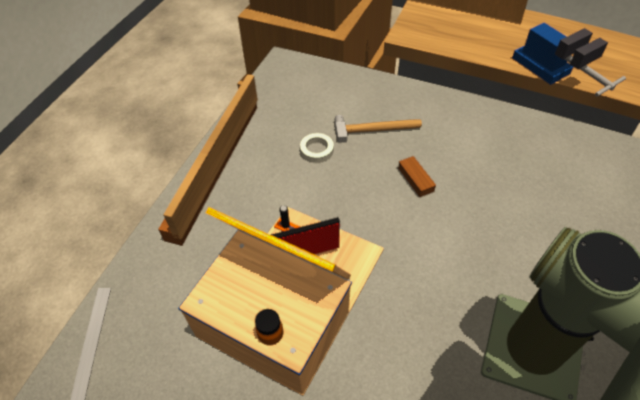

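View pics/top0.png

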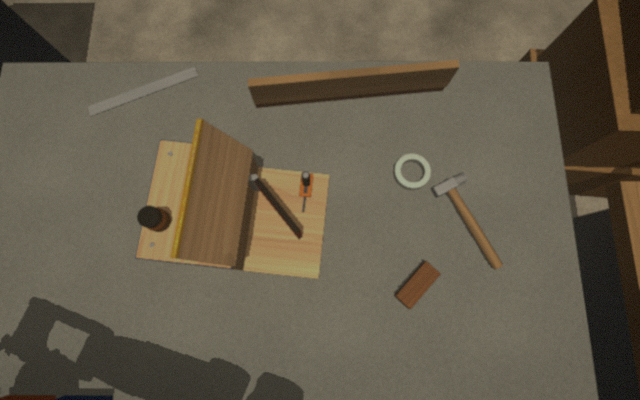

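Top view: the platform is on the left with corners (160,141) and (137,258). The wing leans back over it, the leg runs (255,178) to (300,235), the stop is at (306,187), and the loose things are to the right, out of the way. I'll zoom in for accurate pixels.

```bash
python3 - <<'E'
import cv2
a=cv2.imread('pics/top0.png')[110:290,125:340];a=cv2.convertScaleAbs(a,alpha=1.6,beta=10)
cv2.imwrite('pics/top0c.png',cv2.resize(a,None,fx=3.3,fy=3.3,interpolation=cv2.INTER_CUBIC))
E
```

```text
(no output)
```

View pics/top0c.png

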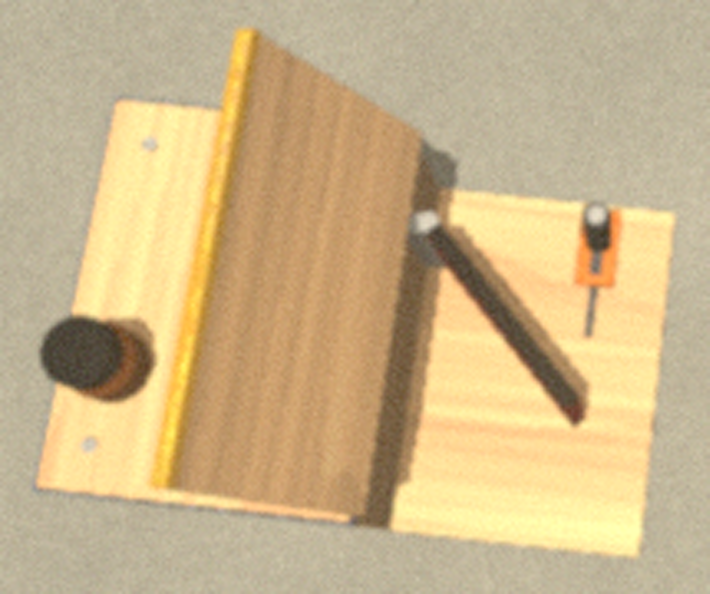

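```bash
cat > h.py <<'E'
import numpy as np,cv2,pickle
from scipy.spatial.transform import Rotation as R
def proj(f,P):
    M=R.from_euler('xyz',f['rotation']).as_matrix() if np.size(f['rotation'])==3 else np.array(f['rotation'])
    rv=cv2.Rodrigues(M.T)[0]; t=-M.T@np.array(f['position'])
    K=np.array([[f['fx'],0,f['cx']],[0,f['fy'],f['cy']],[0,0,1.]])
    return cv2.projectPoints(np.array(P,float).reshape(-1,3),rv,t,K,np.array(f['dist_coeffs'],float))[0].reshape(-1,2)
def world(p,P):  # p=(x,y,yaw); P riser-frame (m)
    return R.from_euler('z',p[2]).apply(np.atleast_2d(P))+[p[0],p[1],0]
def legpt(a,d,z,off=0): # off>0 : towards swing direction
    return np.array([.07-d*np.cos(a)+off*np.sin(a), -.118-d*np.sin(a)-off*np.cos(a), z])
def wingpt(w,x,d,t=0): # d from hinge, t above upper face
    return np.array([x,-.1-d*np.cos(w)+t*np.sin(w),.14+d*np.sin(w)+t*np.cos(w)])
E
python3 - <<'E'
from h import *
from scipy.optimize import least_squares
f=pickle.load(open('top0.pkl','rb'));g=pickle.load(open('side0.pkl','rb'))
c=lambda u,v:[(u+.5)/3.3-.5+125,(v+.5)/3.3-.5+110]
obs=np.array([c(117,101),c(38,487),c(675,213),c(638,555),c(238,28),c(152,487),c(258,30),c(175,489),c(426,220),c(575,405),c(598,247),c(597,213)])
def model(q):
    x,y,yw,leg,w,bx,px=q
    P=[[.13,.1,.14],[-.13,.1,.14],[bx,-.28,.008],[-bx,-.28,.008],wingpt(w,.125,.16),wingpt(w,-.125,.16),wingpt(w,.125,.16,-.012),wingpt(w,-.125,.16,-.012),
     legpt(leg,0,.128),legpt(leg,.155,.128)]
    return np.array(P)
def full(q,s):
    P=np.vstack([model(q),[s[0],s[1],.012],[s[0]+q[6],s[1],.08]]);return P
def res(v):
    return (proj(f,world(v[:3],full(v[:7],v[7:])))-obs).ravel()
s=least_squares(res,[.4,.1,0,.75,1.95,.12,0,.08,-.225],loss='soft_l1')
print(s.x.round(4));print(s.fun.reshape(-1,2).round(1))
print(world(s.x[:3],full(s.x[:7],s.x[7:])).round(3))
print(proj(g,world(s.x[:3],full(s.x[:7],s.x[7:]))).round(0).tolist())
np.save('fit.npy',s.x)
E
```

```text
[ 0.5242  0.1459 -0.1045  0.7801  2.0125  0.1284  0.0067  0.0944 -0.2242]
[[-0.6 -1.2]
 [-1.4  0.5]
 [ 0.4 -0. ]
 [ 1.   0. ]
 [ 0.7  0.5]
 [ 0.7  0.2]
 [-0.3 -0.8]
 [-1.   0.1]
 [ 0.9  0.3]
 [-0.4 -0.5]
 [ 0.1  0. ]
 [-0.1 -0. ]]
[[ 0.664  0.232  0.14 ]
 [ 0.405  0.259  0.14 ]
 [ 0.623 -0.146  0.008]
 [ 0.367 -0.119  0.008]
 [ 0.645  0.101  0.285]
 [ 0.397  0.128  0.285]
 [ 0.644  0.091  0.29 ]
 [ 0.395  0.117  0.29 ]
 [ 0.582  0.021  0.128]
 [ 0.461 -0.076  0.128]
 [ 0.595 -0.087  0.012]
 [ 0.601 -0.088  0.08 ]]
[[179.0, 308.0], [301.0, 373.0], [287.0, 206.0], [384.0, 247.0], [206.0, 212.0], [334.0, 270.0], [209.0, 206.0], [337.0, 263.0], [268.0, 237.0], [340.0, 219.0], [288.0, 227.0], [283.0, 209.0]]
```

The side view agrees with the fit to within about 2 px. Next I check reach for the pushing path and the fold path.

```bash
cat >> h.py <<'E'
q=np.load('fit.npy') if __import__('os').path.exists('fit.npy') else None
PI=np.pi
def wrap(a): return (a+PI)%(2*PI)-PI
def legpose(a,gap=0.,d=.13,z=.092,flip=0):
    return world(q[:3],legpt(a,d,z,-(.017+gap)))[0],[PI,0,wrap(a-PI/2+q[2]+flip*PI)]
def wingpose(y,z,x=.08,flip=0): # front-bottom fingertip corner at riser y,z ; tool x axis along riser -y (or +y)
    return world(q[:3],[x,y+.011,z+.017])[0],[PI,0,wrap(-PI/2+q[2]+flip*PI)]
E
python3 - <<'E'
from h import *
from station import manip
for fl in (0,1):
    for P in [legpose(.78,.015,flip=fl,z=.35),legpose(.78,.015,flip=fl),legpose(1.3,flip=fl),legpose(1.75,flip=fl),legpose(1.75,.03,flip=fl,z=.40),
      wingpose(-.015,.38,flip=fl),wingpose(-.015,.255,flip=fl),wingpose(-.1,.255,flip=fl),wingpose(-.18,.22,flip=fl),wingpose(-.22,.14,flip=fl)]:
        j=manip.ik(*P); print(fl,P[0].round(3),round(P[1][2],2),None if j is None else np.round(j,2))
E
```

```text
0 [ 0.46  -0.035  0.35 ] -0.9 [-0.26 -0.11  1.63 -0.    1.63  2.2 ]
0 [ 0.46  -0.035  0.092] -0.9 [-0.26  0.13  1.94 -0.    1.07  2.2 ]
0 [ 0.518 -0.093  0.092] -0.38 [-0.34  0.26  1.78 -0.    1.1   1.6 ]
0 [ 0.574 -0.11   0.092] 0.07 [-0.34  0.37  1.63 -0.    1.14  1.16]
0 [ 0.544 -0.112  0.4  ] 0.07 [-0.36  0.09  1.33 -0.    1.72  1.14]
0 [0.603 0.134 0.397] -1.68 None
0 [0.603 0.134 0.272] -1.68 None
0 [0.594 0.049 0.272] -1.68 None
0 [ 0.586 -0.03   0.237] -1.68 None
0 [ 0.582 -0.07   0.157] -1.68 None
1 [ 0.46  -0.035  0.35 ] 2.25 [-0.26 -0.11  1.63  0.    1.63 -0.94]
1 [ 0.46  -0.035  0.092] 2.25 [-0.26  0.13  1.94  0.    1.07 -0.94]
1 [ 0.518 -0.093  0.092] 2.77 [-0.34  0.26  1.78  0.    1.1  -1.54]
1 [ 0.574 -0.11   0.092] -3.07 [-0.34  0.37  1.63  0.    1.14 -1.98]
1 [ 0.544 -0.112  0.4  ] -3.07 [-0.36  0.09  1.33  0.    1.72 -2.  ]
1 [0.603 0.134 0.397] 1.47 [ 0.08  0.23  1.17 -0.    1.74  0.18]
1 [0.603 0.134 0.272] 1.47 [ 0.08  0.27  1.38 -0.    1.5   0.18]
1 [0.594 0.049 0.272] 1.47 [-0.06  0.22  1.43 -0.    1.49  0.04]
1 [ 0.586 -0.03   0.237] 1.47 [-0.2   0.22  1.5   0.    1.42 -0.09]
1 [ 0.582 -0.07   0.157] 1.47 [-0.27  0.3   1.58  0.    1.26 -0.16]
```

```bash
python3 - <<'E'
from h import *
from station import manip
o=manip.get_obs
def fn(a):
    n=world([0,0,q[2]],[np.sin(a),-np.cos(a),0])[0]; return float(np.dot(o()['contact_force'],n))
manip.set_gripper(0)
p=o()['tool_pos']; manip.move_l([p[0]+.1,p[1]-.08,.40],speed=.25)
manip.goto(*legpose(.78,.018,z=.38,flip=1)); print(o()['time_s'],o()['tool_pos'])
manip.move_l(legpose(.78,.018,flip=1)[0],speed=.2); print(o()['time_s'],o()['contact_force'],o()['gripper_width'])
hit=manip.move_l(legpose(.78,-.012,flip=1)[0],speed=.03,until_force=1.5); print(hit,o()['tool_pos'],legpose(.78,0,flip=1)[0],fn(.78))
for a in np.arange(.9,1.51,.1):
    P=legpose(a,flip=1); manip.move_l(*P,speed=.05); print(round(a,2),round(fn(a),2),o()['contact_force'].round(1))
    if abs(fn(a))>7: break
print(o()['time_s'])
f=manip.grab_frame('top');cv2.imwrite('pics/top1.png',cv2.resize(cv2.convertScaleAbs(f['image'][90:300,120:360],alpha=1.6,beta=10),None,fx=3,fy=3))
E
```

```text
3.875 [ 0.45825239 -0.03192292  0.38001835]
5.4667 [0.0648125  0.59999276 0.32763995] 9.037733613012751e-05
True [ 0.47121259 -0.04944632  0.09162303] [ 0.46941811 -0.04673826  0.092     ] -0.39580500633044435
0.9 0.83 [ 1.  -0.2 -0.4]
1.0 -0.25 [-0.7 -0.5 -0.4]
1.1 -0.04 [-0.5 -0.7 -0.5]
1.2 -0.39 [-0.6 -0.4  0.2]
1.3 -0.29 [-0.1  0.5 -0.6]
1.4 -0.05 [0.1 0.4 0.8]
1.5 0.18 [ 0.  -0.9 -0.3]
9.05
```

View pics/top1.png

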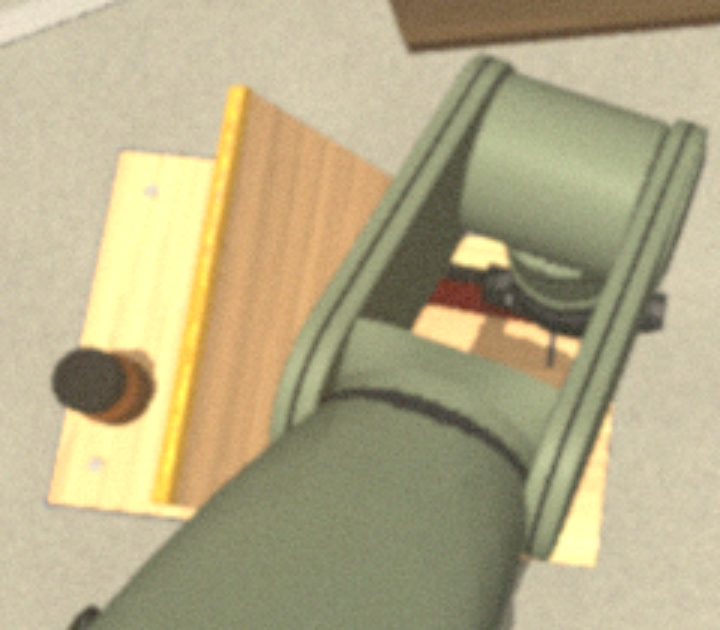

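The leg has followed and is nearly straight out; the pushing finger is behind it at about (500,290). Now I creep forward in small steps, reading the force.

```bash
cat >> h.py <<'E'
from station import manip
def force(n=4):
    F=[]
    for _ in range(n): manip.hold(.03); F.append(manip.get_obs()['contact_force'])
    return np.mean(F,0)
def fn(a,n=4): return float(force(n)@world([0,0,q[2]],[np.sin(a),-np.cos(a),0])[0])
E
python3 - <<'E'
from h import *
a=1.5
while a<1.86:
    a+=.03 if a<1.6 else .006
    manip.move_l(*legpose(a,flip=1),speed=.03); F=fn(a); print(round(a,3),round(F,2),end=' | ')
    if F<-4: break
print(manip.get_obs()['time_s'],manip.get_obs()['tool_pos'],legpose(a,flip=1)[0])
E
```

```text
1.53 -0.66 | 1.56 -0.42 | 1.59 -0.56 | 1.62 -0.14 | 1.626 -2.51 | 1.632 -1.98 | 1.638 -1.22 | 1.644 -1.7 | 1.65 -1.52 | 1.656 -1.48 | 1.662 -1.2 | 1.668 -1.33 | 1.674 -1.07 | 1.68 -0.94 | 1.686 -0.96 | 1.692 -1.14 | 1.698 -1.05 | 1.704 -1.14 | 1.71 -2.64 | 1.716 -4.9 | 16.9 [ 0.56920425 -0.10929769  0.09197043] [ 0.56980056 -0.10930618  0.092     ]
```

```bash
python3 - <<'E'
from h import *
a=1.716
while a<1.76:
    a+=.004
    manip.move_l(*legpose(a,flip=1),speed=.02); F=fn(a); print(round(a,3),round(F,2),end=' | ')
    if F<-8.2: break
for _ in range(4): manip.hold(.2); print(round(fn(a),2))
manip.move_l(legpose(a,.03,flip=1)[0],speed=.08); print('free',force().round(2))
manip.move_l(legpose(a,.03,z=.40,flip=1)[0],speed=.25)
print(manip.get_obs()['time_s'])
f=manip.grab_frame('wrist');cv2.imwrite('pics/wrist2.png',f['image'])
manip.goto(*wingpose(-.010,.40,flip=1)); print(manip.get_obs()['time_s'],force().round(2))
for n in('side','top'):
    f=manip.grab_frame(n);pickle.dump(f,open(n+'2.pkl','wb'));cv2.imwrite(f'pics/{n}2.png',f['image'])
E
python3 - <<'E'
import cv2,numpy as np
a=cv2.imread('pics/side2.png')[150:400,150:400];b=cv2.imread('pics/wrist2.png')
cv2.imwrite('pics/c2.png',np.hstack([cv2.resize(a,(400,400)),cv2.resize(b,(400,250))[:,:] if 0 else cv2.copyMakeBorder(cv2.resize(b,(400,250)),0,150,0,0,0)]))
E
```

```text
1.72 -6.05 | 1.724 -6.71 | 1.728 -7.99 | 1.732 -9.29 | -8.99
-8.97
-8.82
-9.02
free [ 0.01 -0.56  0.34]
21.8083
23.7417 [-0.24  0.21  0.03]
```

View pics/c2.png

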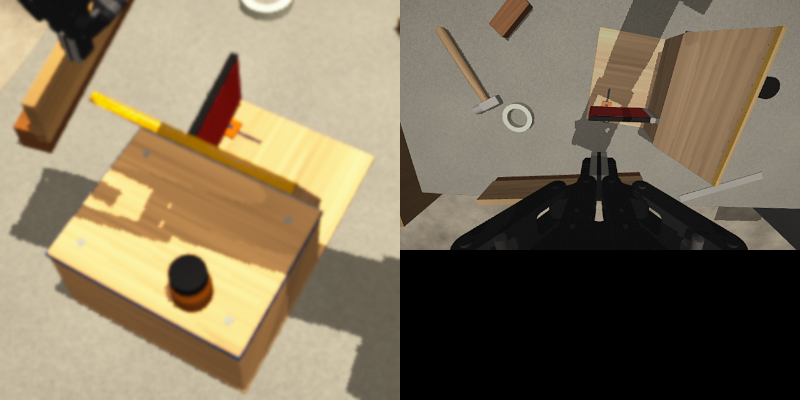

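The leg is square out against the orange stop (composite view at (225,100)), with a steady 9 N held at the finger. Now the fold.

```bash
python3 - <<'E'
from h import *
D=.115
manip.move_l(wingpose(-.010,.255,flip=1)[0],speed=.15); print(force().round(2))
manip.move_l(wingpose(-.1,.255,flip=1)[0],speed=.06); print('upright',force().round(2))
for w in np.arange(1.5,.14,-.1):
    manip.move_l(wingpose(-.1-D*np.cos(w),.14+D*np.sin(w),flip=1)[0],speed=.06)
    F=manip.get_obs()['contact_force']; print(round(w,2),F.round(1),end=' | ')
    if np.linalg.norm(F)>15: break
print(manip.get_obs()['time_s'])
f=manip.grab_frame('side');cv2.imwrite('pics/side3.png',cv2.resize(f['image'][120:400,120:440],None,fx=2,fy=2))
E
```

```text
[0.06 0.12 0.24]
upright [0.29 0.98 0.48]
1.5 [ 0.9  0.5 -0.3] | 1.4 [-0.1 -0.9 -0.4] | 1.3 [-0.4  0.   0.4] | 1.2 [-0.   0.4  0.5] | 1.1 [-0.4  0.1 -0.9] | 1.0 [ 0.5 -1.1  0.1] | 0.9 [ 0.3 -0.7 -1. ] | 0.8 [-0.  -0.2 -0.2] | 0.7 [-0.  -0.   0.1] | 0.6 [ 0.5 -0.2  0. ] | 0.5 [0.  0.2 0.3] | 0.4 [ 0.3 -0.3  0.2] | 0.3 [-0.5  0.5  0.2] | 0.2 [-0.7 -0.6 -0.6] | 31.7333
```

View pics/side3.png

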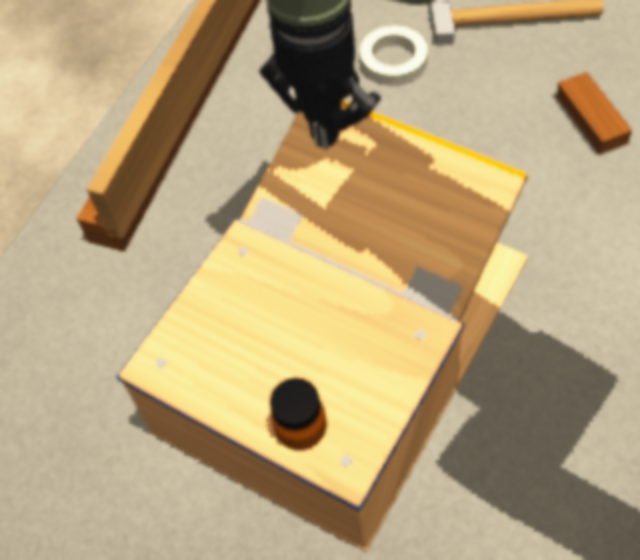

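The wing is nearly level with the finger on it at (322,135), and the jar is untouched. Now I press down slowly.

```bash
python3 - <<'E'
from h import *
y=-.215; z=.163
print(force().round(2))
while z>.128:
    z-=.002 if z>.147 else .0006
    manip.move_l(wingpose(y,z,flip=1)[0],speed=.04); F=force(3)[2]; print(round(z,4),round(F,1),end=' | ')
    if F>9: break
if F>8:
    for _ in range(4): manip.hold(.2); print(force().round(2))
print(manip.get_obs()['tool_pos'],manip.get_obs()['time_s'])
E
```

```text
[-0.16 -0.05  0.06]
0.161 0.4 | 0.159 1.3 | 0.157 1.3 | 0.155 0.4 | 0.153 0.6 | 0.151 0.7 | 0.149 0.6 | 0.147 0.1 | 0.1464 1.2 | 0.1458 1.6 | 0.1452 1.3 | 0.1446 1.5 | 0.144 1.6 | 0.1434 1.2 | 0.1428 1.5 | 0.1422 1.4 | 0.1416 1.3 | 0.141 1.1 | 0.1404 1.5 | 0.1398 1.3 | 0.1392 2.0 | 0.1386 1.0 | 0.138 1.4 | 0.1374 1.7 | 0.1368 1.3 | 0.1362 1.7 | 0.1356 1.1 | 0.135 1.6 | 0.1344 1.4 | 0.1338 1.3 | 0.1332 1.4 | 0.1326 1.4 | 0.132 1.1 | 0.1314 1.6 | 0.1308 1.3 | 0.1302 1.5 | 0.1296 1.3 | 0.129 1.4 | 0.1284 1.3 | 0.1278 0.7 | [ 0.58247726 -0.06530919  0.14478445] 45.9167
```

Contact was expected by z≈0.14, so I look before pressing further.

```bash
python3 - <<'E'
from h import *
f=manip.grab_frame('side');g=manip.grab_frame('top')
pickle.dump(f,open('side4.pkl','wb'));pickle.dump(g,open('top4.pkl','wb'))
a=cv2.resize(f['image'][150:320,180:400],(400,309));b=cv2.resize(g['image'][110:290,130:350],(400,327))
im=np.hstack([cv2.copyMakeBorder(a,0,18,0,0,0),cv2.convertScaleAbs(b,alpha=1.5)])
cv2.imwrite('pics/c4.png',im)
for w in(0.,-.1,.1):print(w,[proj(k,world(q[:3],[wingpt(w,s*.125,.16) for s in(1,-1)])).round(1).tolist() for k in (f,g)])
E
```

```text
0.0 [[[280.0, 177.3], [383.9, 219.2]], [[322.2, 157.4], [309.6, 274.2]]]
-0.1 [[[280.4, 182.1], [383.1, 223.9]], [[321.7, 159.8], [309.4, 274.4]]]
0.1 [[[279.2, 172.8], [384.4, 214.9]], [[321.9, 154.9], [309.0, 274.0]]]
```

View pics/c4.png

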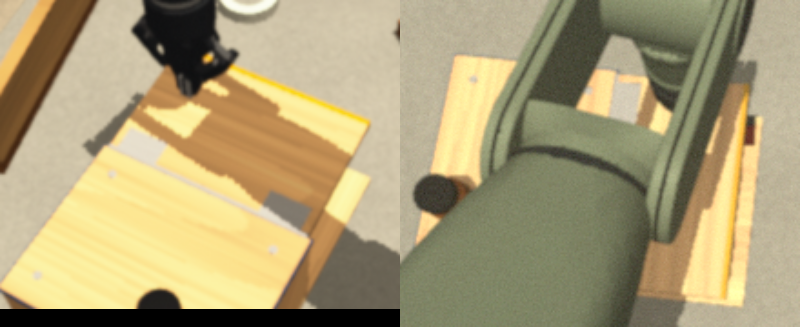

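The side view puts the yellow corner at about (383.5,217), so the wing is still about 0.05 rad above level. The leg end is in place, visible at (750,130). The fingertip reaches less far than I assumed, so I keep pressing down under force control.

```bash
python3 - <<'E'
from h import *
z=.1272
P=wingpose(-.215,z-.014,flip=1)[0]
hit=manip.move_l(P,speed=.01,until_force=3.5)
p=manip.get_obs()['tool_pos']; F=force(3)[2]; print(hit,p,round(F,2),manip.get_obs()['time_s'])
if hit:
    x=P.copy(); x[2]=p[2]
    for i in range(12):
        if F>8.3: break
        x[2]-=.0005; manip.move_l(x,speed=.03); F=force(2)[2]; print(round(x[2],4),round(F,2),end=' | ')
    if F>7:
        for _ in range(3): manip.hold(.2); print(force(3).round(2))
print(manip.get_obs()['time_s'])
f=manip.grab_frame('side');pickle.dump(f,open('side5.pkl','wb'))
cv2.imwrite('pics/side5.png',cv2.resize(f['image'][150:320,180:400],None,fx=3,fy=3,interpolation=cv2.INTER_CUBIC))
E
```

```text
True [ 0.58249423 -0.06538679  0.13626634] 3.25 47.0083
0.1358 4.61 | 0.1353 6.81 | 0.1348 8.72 | [-2.88 -0.01  8.71]
[-2.67 -0.31  8.34]
[-3.2   0.2   8.92]
48.8583
```

View pics/side5.png

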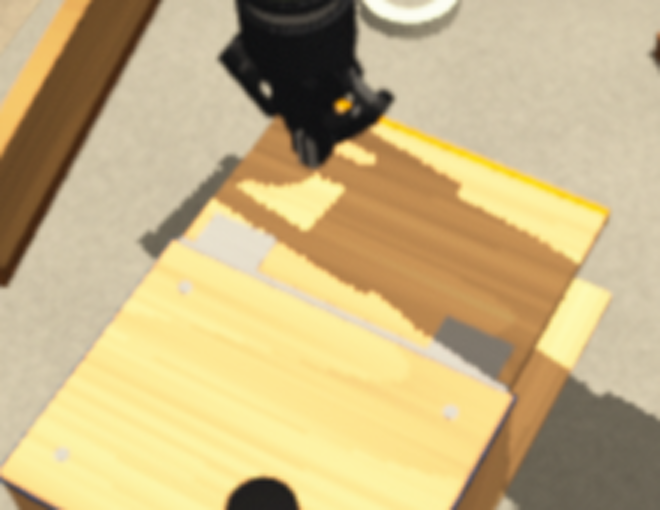

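Level: the corner is at (382.7,220.3) against (383.9,219.2) predicted. I add a little more press for margin, then let go and check.

```bash
python3 - <<'E'
from h import *
x=wingpose(-.215,.1,flip=1)[0]; x[2]=.1348-.0004
manip.move_l(x,speed=.03)
for _ in range(3): manip.hold(.15); print(force(3).round(2))
x[2]+=.06; manip.move_l(x,speed=.08); print('free',force(2).round(2))
x[2]=.38; manip.move_l(x,speed=.25)
manip.goto([.2,.45,.40],[PI,0,2.6]); print(manip.get_obs()['time_s'])
f=manip.grab_frame('side');g=manip.grab_frame('top')
pickle.dump(g,open('top6.pkl','wb'))
a=cv2.resize(f['image'][100:330,180:440],(400,354));b=cv2.resize(g['image'][110:300,130:360],(400,330))
cv2.imwrite('pics/c6.png',np.hstack([a,cv2.convertScaleAbs(cv2.copyMakeBorder(b,0,24,0,0,0),alpha=1.5)]))
for n in ('top0','top6'):
    im=pickle.load(open(n+'.pkl','rb'))['image']
d=cv2.absdiff(pickle.load(open('top0.pkl','rb'))['image'],g['image'])[:,385:520].max(2);print('props diff px',int((d>40).sum()))
for w in(0,-.05,.05):print(w,proj(g,world(q[:3],[wingpt(w,s*.125,.16) for s in(1,-1)])).round(1).tolist())
print([proj(g,world(q[:3],legpt(al,.155,.128))).round(1).tolist() for al in(1.65,1.71)])
E
```

```text
[-3.35  0.78 10.06]
[-3.88  0.5  10.43]
[-3.38  0.23 10.27]
free [-0.58 -0.08 -0.32]
54.0583
props diff px 0
0 [[322.2, 157.4], [309.6, 274.2]]
-0.05 [[322.1, 158.6], [309.6, 274.3]]
0.05 [[322.1, 156.2], [309.4, 274.1]]
[[[325.8, 178.4]], [[325.8, 174.3]]]
```

View pics/c6.png

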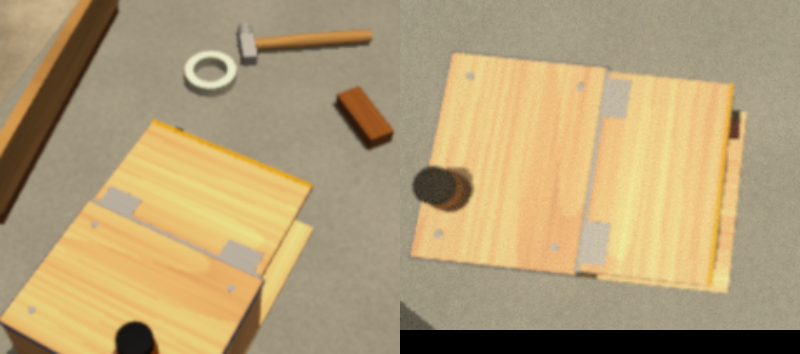

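The wing sits flush and the loose things haven't moved. One last check: the leg end now against right after pressing it home.

```bash
python3 - <<'E'
import pickle,cv2,numpy as np
L=[cv2.resize(cv2.convertScaleAbs(pickle.load(open(n,'rb'))['image'][155:205,300:350],alpha=1.8),None,fx=8,fy=8,interpolation=cv2.INTER_NEAREST) for n in('top2.pkl','top6.pkl')]
cv2.imwrite('pics/c7.png',np.hstack(L))
E
```

```text
(no output)
```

View pics/c7.png

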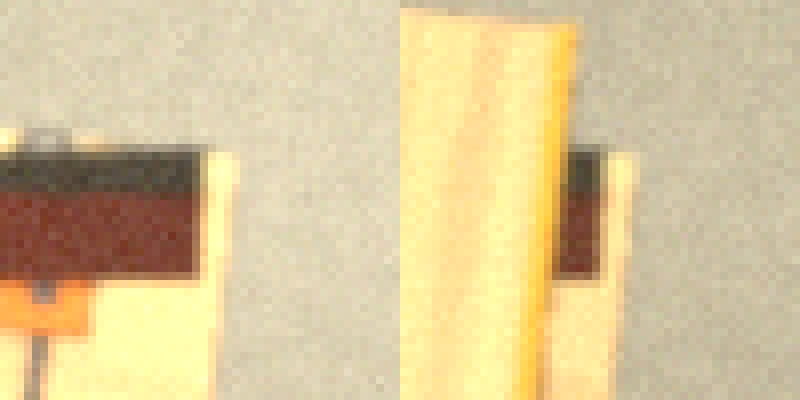

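The leg end is at the same pixels in both pictures (rows 150–275, right edge at 200 and 600), so it is still home. The wing's edge is straight and level.

```bash
python3 - <<'E'
from station import manip
print(manip.sign_off(), manip.get_obs()['time_s'])
E
```

```text
the job is handed in; nothing more can be done
the job is handed in; nothing more can be done
```

The leg is home against the stop post, the wing sits level on top of it, and the job is handed in. The last clock reading before hand-in was about 54 s of the 67 s allowed.

- **Leg:** I swung it out with a finger push and met the post at about 1.71 rad. I held about 9 N at the finger, which I work out as roughly 8 N on the post, for about 1.3 s. In the top pictures, the leg's end is at the same pixels right after the push and after the wing was pressed.
- **Wing:** I folded it over and pressed it over the leg with 8.5 to 10.5 N for over a second in all, plus a sideways force of about 3 N. I then let go, and the tool read close to zero force.
- **Final pictures:** the wing was flush with the platform. A picture taken under the press agreed with level to about 2 px. A picture comparison showed the mallet, tape roll and offcut unmoved, and the jar looked unmoved by eye.

**Disagreement:** touching the wing came about 20 mm lower than the stated 17 mm fingertip length predicted. I stopped, checked in the pictures that the wing was still slightly above level, and finished the press by force reading instead of by height.

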